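# Lever the fixture open and hold the offset bracket level over its pins

## Task

Pick up the blue-handled flat spatula and use its blade under the yellow lip to lever the clear dust cover of the alignment fixture wide open (about upright; it stays where it is left), without touching the cover or the fixture with the gripper, then lay the spatula down flat on the worktop, clear of the fixture. Then take the green offset bracket by the orange mark at its balance point, and finish while holding it still and level a few centimetres above the pins, without touching them, its heavy steel hub over the thick pin and its small eye over the thin pin. Do not let go of it, and leave the beaker and the brown bottle where they are.

Things in the scene. Friction and masses are not known exactly. Their poses are not given: they have to be found in the camera images.
- fixture: Alignment fixture, fixed: aluminium plate 120 (x) x 220 (y) mm, top 14 mm above the worktop; origin under its centre on the worktop; front is its -x side, z up. Two locating pins, tops 30 mm above the worktop: thick (18 mm across, on a 44 mm dark pad) at x -8, y -65 mm; thin (7.6 mm, on a 24 mm pad) at x -8, y +65 mm. A clear dust cover encloses them (front wall at x -58 mm, top at z 36 mm)
- cover: Clear dust cover, a box 118 (x) x 214 (y) x 22 (z) mm open below, 60 g. Origin on its hinge line, which runs along the fixture's y at its rear edge: x +60, y 0, z 14 mm in the fixture's frame. From the middle of its front a yellow lip, 100 mm wide and 4 mm thick, sticks out 24 mm towards -x; below the lip is open space down to the worktop
- cover_angle (a point): Point on the hinge line that turns with the cover: shut, its x axis is the fixture's x and its z is up; z tips backwards (towards the fixture's +x) as the cover opens, from 0 (shut) to 1.8 rad at the stop. The stiff hinge needs about 1 N at the lip and keeps the cover where it is left
- cover_lip (a point): Middle of the front edge of the yellow lip, on its underside: 142 mm in front of (towards -x) and 16 mm above the hinge line when shut, thus 30 mm above the worktop; it moves with the cover
- seat_big (a point): Centre of the top of the thick pin, 30 mm above the worktop
- seat_small (a point): Centre of the top of the thin pin, 30 mm above the worktop
- spatula: Underside of the spatula below its grip point, on the worktop when it lies flat; x points to the blade tip, z up
- spatula_grip (a point): Grip point of the loose flat spatula, near its centre of mass, at half height (9 mm above the worktop). Blue handle 14 wide (y), 18 high (z), from 75 mm behind to 25 mm ahead of this point; then a steel blade, 16 wide, 3 thick, to the tip 110 mm ahead along +x, at this height
- spatula_tip (a point): Tip of the spatula blade, 110 mm ahead of the grip point, half-way through the blade's thickness
- bracket: Underside of the bracket below its balance point, on the worktop as it lies; y runs along the bar from the heavy hub to the small eye, z up. About 0.3 kg
- bracket_balance (a point): Balance point of the loose offset bracket, at the orange band on its green bar, at the bar's mid height (14 mm above the bracket's underside). Bar 16 wide (x), 16 high, its underside 6 mm up. Dark steel hub (44 across, 28 high, 24 bore) centred 42 mm from here towards -y; green eye (24 across, 24 high, 12 bore) 88 mm towards +y
- bracket_hub (a point): Centre of the underside of the bracket's heavy dark hub
- bracket_eye (a point): Centre of the underside of the bracket's small green eye
- beaker: Clear empty beaker, 56 across, 62 mm high, loose, a bystander; origin under its centre
- bottle_stain: Brown bottle with a black cap, 48 across, 88 mm high, loose, a bystander; origin under its centre
Mind the look-alikes: they are no part of the job. What is shaped like the spatula but turquoise is not meant.

How it is judged (in metres and radians):
On the way, in this order (a step that is already met when the one before it is completed fails the run):
1. the spatula, held in the fingers, has levered the cover open past 70 degrees (angle between cover_angle's own z axis and vertical above 1.22 rad and contact force between the fingers and spatula above 0.5 N and contact force between spatula and cover above 0.02 N), for 0.05 s.
2. the spatula lies flat on the worktop, released and clear of the fixture, the cover still open (angle between cover_angle's own z axis and vertical above 1.22 rad and contact force between the fingers and spatula below 0.05 N and height (world z) of spatula below 0.008 m and angle between spatula's own z axis and vertical below 0.15 rad and linear speed of spatula below 0.02 m/s and contact force between spatula and fixture below 0.05 N), for 0.1 s.
At the end, for the whole second after the job is handed in: Cover open past 1.22 rad; spatula flat on the worktop, let go, clear of the fixture; fingers hold the bracket within 20 mm of its balance point, still, within 0.1 rad of level, hub and eye within 15 mm (seen from above) of their pins, underside 10 to 80 mm above the pin tops, touching nothing else (angle between cover_angle's own z axis and vertical above 1.22 rad and contact force between the fingers and bracket above 1 N and horizontal distance between the grasp point and bracket_balance below 0.02 m and angle between bracket's own z axis and vertical below 0.1 rad and horizontal distance between bracket_hub and seat_big below 0.015 m and horizontal distance between bracket_eye and seat_small below 0.015 m and height (world z) of bracket_hub between 0.04 and 0.11 m and height (world z) of bracket_eye between 0.04 and 0.11 m and contact force between each of bracket, spatula and fixture below 0.05 N and contact force between bracket and cover below 0.05 N and linear speed of bracket below 0.02 m/s and angular speed of bracket below 0.1 rad/s and height (world z) of spatula below 0.008 m and angle between spatula's own z axis and vertical below 0.15 rad and contact force between the fingers and spatula below 0.05 N); the arm keeps its last pose, push and grip.
It fails at once if the gripper or arm touches the cover or the fixture (contact force between any of the fingers, the arm and cover above 1 N or contact force between any of the fingers, the arm and fixture above 1 N).
It fails at once if the bracket hits the fixture or its cover (contact force between bracket and fixture above 1 N or contact force between bracket and cover above 1 N).
It fails at once if the beaker or the brown bottle is moved more than 3 cm or tipped (distance of any of beaker, bottle_stain from where it was at the start of the episode above 0.03 m or angle between any of beaker, bottle_stain's own z axis and vertical above 0.5 rad).
It also fails if it takes over 72 s, if anything falls off the work surface, if the arm or the gripper's body presses on something with over 40 N, if the wrist force passes 120 N, or if a joint passes its speed limit or range.

## Robot

A 7-joint arm with a two-finger parallel gripper is mounted at the origin on a cart in front of the work surface, level with it; the furniture and walls round the work are solid. World frame = base frame: x ahead of the robot, y to its left, z up, the work surface at z = 0. Lengths are in m, angles in degrees, forces in N, time in s.
With the tool pointing down it reaches from about 0.425 to 0.875 m from the base axis. Payload 4.7 kg.
Tool frame: the origin (TCP) lies between the finger pads; the fingertips stand 17 mm ahead of it and the grasp point (between the pads) lies 2 mm behind it; z points along the fingers, y is the line along which they close (so a half turn about z gives the same grasp; the last joint's range is limited). The gripper opens to 87 mm and grips with 3 to 60 N. Pads are 19 mm wide; open, the fingers measure 117 mm over their backs; the gripper's body (75 mm by 190 mm) begins 51 mm behind the grasp point.
Start: joints at [-76.484, 18.392, -4.016, 83.108, 1.295, 78.541, -3.26], TCP at [0.143, 0.634, 0.24] pointing down, gripper open.
Joint ranges: [-163.93, 163.93], [-17.29, 119.83], [-79.2, 71.16], [3.27, 140.29], [-89.18, 269.18], [5.43, 117.66], [-154.24, 154.24]. Speed limits (degrees/s): [147.25, 147.25, 180, 180, 180, 180, 180].

## Interface

Orientations are given as [roll, pitch, yaw] about the fixed x, y, z axes, in that order (R = Rz(yaw) Ry(pitch) Rx(roll)).
In Python, from cell import env, cams gives the robot as it stands.
- The arm moves only by the shell command python3 -m pendant 'ROWS' [FORCE]. ROWS is JSON, a list of rows, each an object of numbers: "tx", "ty", "tz": the shift along the tool's x, y, z each as a share of 0.05 m, from -1 to 1; "spin": the turn about the tool's z as a share of 4 degrees, from -1 to 1; "claw": the closure, from 0 (fully open) to 1 (shut). A call has 1 to 10 rows; each row shifts and turns the commanded pose from where the row before left it, along the tool's axes as they then stand; what a row does not reach is not made up. A row lasts 1/8 s, in which the tool goes at most 62.5 mm and 10.7 degrees, less where a joint would pass 70% of its speed; a pose out of reach is approached as far as the arm can. A call with a number of a shift or a turn outside -1 to 1 is refused whole. A call with a gripper value outside its range is refused whole. The fingers move at their own pace and stop on an object; FORCE is the grip in N (left out, the last holds). Time passes only in rows, so rows that do not move let the fingers close. It gives the time, the measured TCP pose, the force, the opening and the grip force at its end, in the units of the state.
- env.get_obs(): the state, without advancing time (a new reading comes with each control period).
- cams.read_camera(name): name is "scene" or "top" or "wrist"; returns the picture (480x640x3 uint8, red, green, blue); there is no depth.
- cams.camera_info(name): a dict with "fx", "fy", "cx", "cy" (pixels), "rvec" (rotation vector, rad) and "tvec" (3), from world to camera coordinates, as OpenCV has them. Camera axes: x right, y down, z forward; pixel columns grow to the right and rows downward; lengths in m; the calibration is good to about 2 mm. A picture is of the moment at which its call begins: read the wrist's pose just before it. camera_info takes no time and is no camera call; for the wrist camera it gives the pose at the moment of the call.
- env.sign_off(): hands the job in; it is judged then, once.
The state is a dict: "time_s": time; "qpos": joint angles; "joint_velocities": joint speeds; "effort": joint torques, N m; "tool_pos": TCP position; "tool_rot": TCP orientation; "force": force on the tool from outside, world axes, zero at the start; "wrist_torque": the same for the moment, N m; "grip_width": finger opening in m; "grasp_force": force on a finger pad.
Only numpy, scipy, OpenCV 4.12 (cv2) and the standard library are available. Lean on these libraries where they do the work, as an engineer would, in place of code of your own. Each camera call takes 0.05 s, during which the arm holds its last target. There are 200 camera calls.

## Working session

There is one attempt and no reset: what is moved stays moved. The work goes in short steps, Python scripts to look and compute and a shell command to move; the robot and the scene stay as the last step left them, time stands still between calls to the robot, and variables do not carry over. Pictures are saved under pics/ and viewed, at most 10 in all, crops included, and the job is handed in when it is done.

```bash
ls; mkdir -p pics; python3 - <<'E'
from cell import env,cams
import cv2
o=env.get_obs();print(o)
for n in("scene","top"):
    im=cams.read_camera(n);cv2.imwrite(f"pics/{n}0.png",im[:,:,::-1]);print(n,cams.camera_info(n))
E
```

```text
pics
{'time_s': 0.0, 'qpos': array([-76.48462509,  18.44032707,  -4.01496611,  83.17476818,
         1.29501045,  78.54044147,  -3.25909905]), 'joint_velocities': array([-0.04154923, -0.00286552,  0.12472049,  0.0891619 , -0.02552822,
        0.1043528 ,  0.03371055]), 'effort': array([-1.43401758e-04, -4.91282666e+01, -4.03844006e-01, -3.12533891e+01,
       -6.38409262e-02,  4.37037076e-02,  1.85205245e-04]), 'tool_pos': array([0.14292302, 0.63356022, 0.23844821]), 'tool_rot': array([-1.79889704e+02,  5.90602433e-03,  1.67294744e+02]), 'force': array([-0.36543412,  0.51712678,  0.37066827]), 'wrist_torque': array([-0.03258661,  0.04574121,  0.02274484]), 'grasp_force': 0.0, 'grip_width': 0.08691121824851977}
scene {'fx': 466.41933167864386, 'fy': 466.41933167864386, 'cx': 322.16422526661876, 'cy': 241.96416060488437, 'rvec': array([ 2.26857462, -0.62743986,  0.27360973]), 'tvec': array([-0.52285436,  0.22484374,  1.07340032])}
top {'fx': 515.7623421218176, 'fy': 515.7623421218176, 'cx': 312.48853161636794, 'cy': 234.76943189729622, 'rvec': array([ 2.17684059, -2.12191727,  0.1674412 ]), 'tvec': array([-0.06752811,  0.5756819 ,  1.50873046])}
```

View pics/top0.png

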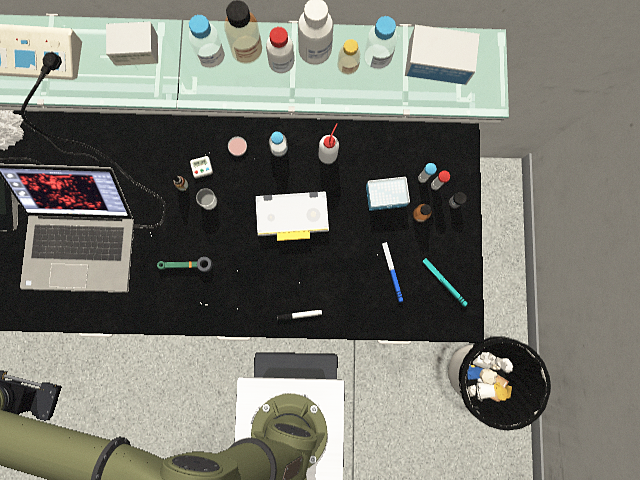

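View pics/scene0.png

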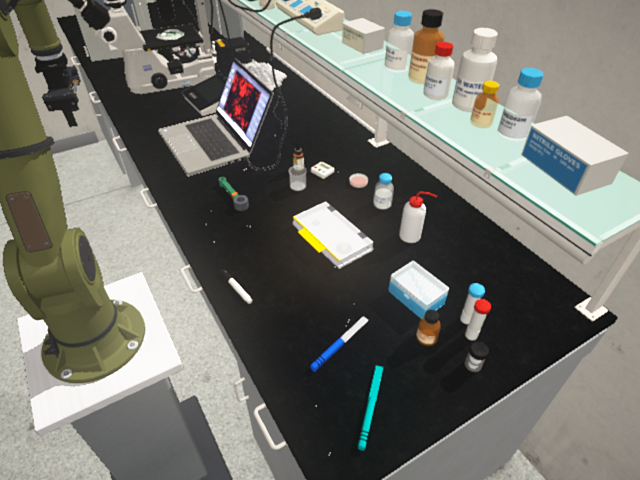

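Top view: the fixture is at about (292,213) with its yellow lip at (293,237). The blue spatula has its handle at (397,285) and its blade tip at (385,243). The bracket's hub is at (204,264) and its eye at (162,265). The turquoise decoy is at (445,282). Next I measure these.

```bash
cat > h.py <<'E'
import numpy as np,cv2
def ray(ci,uv):
    R=cv2.Rodrigues(np.array(ci["rvec"]))[0];t=np.array(ci["tvec"])
    uv=np.atleast_2d(uv).astype(float)
    d=np.c_[(uv[:,0]-ci["cx"])/ci["fx"],(uv[:,1]-ci["cy"])/ci["fy"],np.ones(len(uv))]@R
    return -R.T@t,d
def plane(ci,uv,z):
    c,d=ray(ci,uv); return c+d*((z-c[2])/d[:,2])[:,None]
def hsv(im,lo,hi,box=None):
    m=cv2.inRange(cv2.cvtColor(im,cv2.COLOR_RGB2HSV),np.array(lo),np.array(hi))
    if box: k=np.zeros_like(m);x0,y0,x1,y1=box;k[y0:y1,x0:x1]=255;m&=k
    return m
def pts(m):
    n,l,s,c=cv2.connectedComponentsWithStats(m)
    i=1+np.argmax(s[1:,4]); v,u=np.where(l==i); return np.c_[u,v],c[i]
E
python3 - <<'E'
from h import *;from cell import cams
im=cv2.imread("pics/top0.png")[:,:,::-1].copy();ci=cams.camera_info("top")
def rep(n,m,z):
    p,c=pts(m);w=plane(ci,p,z);mu=w.mean(0);U,S,V=np.linalg.svd((w-mu)[:,:2],full_matrices=False)
    a=(w-mu)[:,:2]@V[0];b=(w-mu)[:,:2]@V[1]
    print(n,len(p),c.round(1),mu.round(3),"ax",V[0].round(3),"ext",np.ptp(a).round(3),np.ptp(b).round(3));return w
rep("handle",hsv(im,(105,120,80),(125,255,255),(370,230,415,310)),.018)
rep("blade",hsv(im,(0,0,120),(180,60,255),(370,235,415,280)),.010)
rep("lip",hsv(im,(22,100,100),(35,255,255),(260,220,330,250)),.034)
rep("cover",hsv(im,(0,0,130),(180,50,255),(250,185,335,240)),.036)
rep("green",hsv(im,(50,80,50),(90,255,255),(150,250,215,280)),.022)
rep("band",hsv(im,(5,100,100),(25,255,255),(150,250,215,280)),.022)
rep("hub",hsv(im,(0,0,50),(180,70,200),(194,252,215,275)),.028)
for n,p,z in(("beaker",(206,199),.03),("bot",(422,212),.06),("bot2",(180,183),.05)):print(n,plane(ci,p,z))
cv2.imwrite("pics/c0.png",cv2.resize(im[170:310,150:480][:,:,::-1],None,fx=2.4,fy=2.4,interpolation=cv2.INTER_CUBIC))
E
```

```text
handle 154 [396.3 285.2] [ 0.434 -0.31   0.018] ax [-0.962 -0.275] ext 0.099 0.014
blade 145 [387.6 255.6] [ 0.524 -0.284  0.01 ] ax [-0.962 -0.273] ext 0.085 0.016
lip 268 [293.4 234.6] [0.577 0.005 0.034] ax [-0.105  0.994] ext 0.114 0.026
cover 2576 [291.6 212.4] [0.645 0.012 0.036] ax [-0.089  0.996] ext 0.216 0.121
green 192 [172.5 264.6] [0.478 0.366 0.022] ax [ 0.036 -0.999] ext 0.093 0.024
band 20 [190.  264.2] [0.481 0.314 0.022] ax [-0.993 -0.116] ext 0.019 0.007
hub 141 [203.7 263.7] [0.483 0.272 0.028] ax [-0.946 -0.325] ext 0.045 0.045
beaker [[0.68097287 0.27524828 0.03      ]]
bot [[ 0.65233223 -0.37941477  0.06      ]]
bot2 [[0.7240148  0.35242168 0.05      ]]
```

View pics/c0.png

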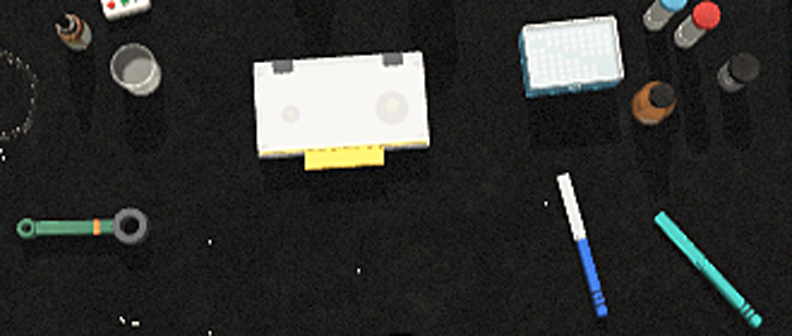

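```bash
cat > go.py <<'E'
# python3 go.py x y z yaw : totals in tool units from the present pose (yaw spin done at the end)
import sys,numpy as np
from cell import env
from scipy.spatial.transform import Rotation as Ro
o=env.get_obs();x=np.array(list(map(float,sys.argv[1:4])))
R=Ro.from_euler("xyz",o["tool_rot"],degrees=True).as_matrix()
d=R.T@(x-o["tool_pos"])/.05
print("t",round(o["time_s"],2),"pos",o["tool_pos"].round(4),"rot",o["tool_rot"].round(1),"q7",o["qpos"][6].round(0))
dy=(o["tool_rot"][2]-float(sys.argv[4])+180)%360-180
print("units t",d.round(2),"spin units",round(dy/4,2))
E
python3 go.py .5 .35 .24 167.3; python3 -m pendant '[{"spin":0.5},{"spin":0.5}]'
```

```text
t 0.1 pos [0.1429 0.6336 0.2386] rot [-179.9    0.   167.3] q7 -3.0
units t [-8.21 -3.96 -0.02] spin units -0.0invalid input at $[0]: expected keys tx, ty, tz, spin, claw
```

```bash
python3 -m pendant '[{"tx":-0.82,"ty":-0.4,"tz":0,"spin":1,"claw":0},{"tx":-0.82,"ty":-0.4,"tz":0,"spin":0,"claw":0},{"tx":-0.82,"ty":-0.4,"tz":0,"spin":0,"claw":0},{"tx":-0.82,"ty":-0.4,"tz":0,"spin":0,"claw":0},{"tx":-0.82,"ty":-0.4,"tz":0,"spin":0,"claw":0},{"tx":-0.82,"ty":-0.4,"tz":0,"spin":0,"claw":0},{"tx":-0.82,"ty":-0.4,"tz":0,"spin":0,"claw":0},{"tx":-0.82,"ty":-0.4,"tz":0,"spin":0,"claw":0},{"tx":-0.82,"ty":-0.4,"tz":0,"spin":0,"claw":0},{"tx":-0.82,"ty":-0.4,"tz":0,"spin":0,"claw":0}]'; python3 go.py .48 -.25 .24 16
```

```text
time_s: 1.35
tool_pos: [0.481, 0.3259, 0.2392]
tool_rot: [-180.0, -0.0, 163.3]
force: [0.2, 0.3, 0.6]
grip_width: 0.087
grasp_force: 0.0
t 1.35 pos [0.481  0.3259 0.2392] rot [-180.    -0.   163.3] q7 38.0
units t [-3.290e+00 -1.104e+01 -1.000e-02] spin units 36.82
```

```bash
python3 -m pendant '[{"tx":-0.33,"ty":-1,"tz":0,"spin":0,"claw":0},{"tx":-0.33,"ty":-1,"tz":0,"spin":0,"claw":0},{"tx":-0.33,"ty":-1,"tz":0,"spin":0,"claw":0},{"tx":-0.33,"ty":-1,"tz":0,"spin":0,"claw":0},{"tx":-0.33,"ty":-1,"tz":0,"spin":0,"claw":0},{"tx":-0.33,"ty":-1,"tz":0,"spin":0,"claw":0},{"tx":-0.33,"ty":-1,"tz":0,"spin":0,"claw":0},{"tx":-0.33,"ty":-1,"tz":0,"spin":0,"claw":0},{"tx":-0.33,"ty":-1,"tz":0,"spin":0,"claw":0},{"tx":-0.33,"ty":-1,"tz":0,"spin":0,"claw":0}]'
python3 -m pendant '[{"tx":0,"ty":0,"tz":0,"spin":1,"claw":0},{"tx":0,"ty":0,"tz":0,"spin":1,"claw":0},{"tx":0,"ty":0,"tz":0,"spin":1,"claw":0},{"tx":0,"ty":0,"tz":0,"spin":1,"claw":0},{"tx":0,"ty":0,"tz":0,"spin":1,"claw":0},{"tx":0,"ty":0,"tz":0,"spin":1,"claw":0},{"tx":0,"ty":0,"tz":0,"spin":1,"claw":0},{"tx":0,"ty":0,"tz":0,"spin":1,"claw":0},{"tx":0,"ty":0,"tz":0,"spin":1,"claw":0},{"tx":0,"ty":0,"tz":0,"spin":1,"claw":0}]' >/dev/null
python3 -m pendant '[{"tx":0,"ty":0,"tz":0,"spin":1,"claw":0},{"tx":0,"ty":0,"tz":0,"spin":1,"claw":0},{"tx":0,"ty":0,"tz":0,"spin":1,"claw":0},{"tx":0,"ty":0,"tz":0,"spin":1,"claw":0},{"tx":0,"ty":0,"tz":0,"spin":1,"claw":0},{"tx":0,"ty":0,"tz":0,"spin":1,"claw":0},{"tx":0,"ty":0,"tz":0,"spin":1,"claw":0},{"tx":0,"ty":0,"tz":0,"spin":1,"claw":0},{"tx":0,"ty":0,"tz":0,"spin":1,"claw":0},{"tx":0,"ty":0,"tz":0,"spin":1,"claw":0}]' >/dev/null
python3 -m pendant '[{"tx":0,"ty":0,"tz":0,"spin":1,"claw":0},{"tx":0,"ty":0,"tz":0,"spin":1,"claw":0},{"tx":0,"ty":0,"tz":0,"spin":1,"claw":0},{"tx":0,"ty":0,"tz":0,"spin":1,"claw":0},{"tx":0,"ty":0,"tz":0,"spin":1,"claw":0},{"tx":0,"ty":0,"tz":0,"spin":1,"claw":0},{"tx":0,"ty":0,"tz":0,"spin":1,"claw":0},{"tx":0,"ty":0,"tz":0,"spin":1,"claw":0},{"tx":0,"ty":0,"tz":0,"spin":1,"claw":0},{"tx":0,"ty":0,"tz":0,"spin":1,"claw":0}]' >/dev/null
python3 -m pendant '[{"tx":0,"ty":0,"tz":0,"spin":1,"claw":0},{"tx":0,"ty":0,"tz":0,"spin":1,"claw":0},{"tx":0,"ty":0,"tz":0,"spin":1,"claw":0},{"tx":0,"ty":0,"tz":0,"spin":1,"claw":0},{"tx":0,"ty":0,"tz":0,"spin":1,"claw":0},{"tx":0,"ty":0,"tz":0,"spin":1,"claw":0},{"tx":0,"ty":0,"tz":0,"spin":0.8,"claw":0}]'; python3 go.py .458 -.303 .20 16
python3 - <<'E'
from h import *;from cell import cams
ci=cams.camera_info("wrist");im=cams.read_camera("wrist");cv2.imwrite("pics/w1.png",im[:,:,::-1]);print(ci)
E
```

```text
time_s: 2.6
tool_pos: [0.4942, -0.2007, 0.2394]
tool_rot: [180.0, 0.0, 163.3]
force: [1.1, 0.3, -0.4]
grip_width: 0.0873
grasp_force: 0.0
time_s: 7.22
tool_pos: [0.4943, -0.1991, 0.2392]
tool_rot: [-180.0, 0.0, 16.0]
force: [-0.3, -0.8, 0.7]
grip_width: 0.087
grasp_force: 0.0
t 7.22 pos [ 0.4943 -0.1991  0.2392] rot [-180.    0.   16.] q7 -51.0
units t [-1.27  1.8   0.78] spin units -0.0
{'fx': 405.6581830465092, 'fy': 405.6581830465092, 'cx': 320.4286968229554, 'cy': 243.0738994852857, 'rvec': array([-2.30942672,  1.74140795,  0.26186081]), 'tvec': array([-0.32710901,  0.36650312,  0.51488801])}
```

View pics/w1.png

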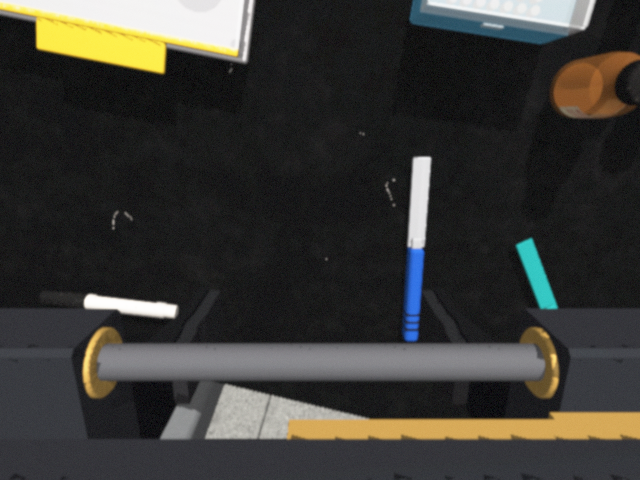

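The wrist view shows the whole spatula, with the blade tip at (422,157) and the handle from (416,248) to (411,340). It also shows the full lip, from (36,18) to (166,73).

```bash
python3 - <<'E'
from h import *;from cell import cams
im=cv2.imread("pics/w1.png")[:,:,::-1].copy();ci=cams.camera_info("wrist")
def rep(n,m,z):
    p,c=pts(m);w=plane(ci,p,z);r=cv2.minAreaRect((w[:,:2]*1000).astype(np.float32));print(n,np.array(r[0]).round(1),np.array(r[1]).round(1),"ang",round(r[2],2))
rep("handle",hsv(im,(105,120,60),(125,255,255),(390,230,440,345)),.018)
rep("blade",hsv(im,(0,0,110),(180,60,255),(400,140,440,246)),.0105)
rep("lip",hsv(im,(20,120,120),(35,255,255),(30,15,170,76)),.034)
E
python3 go.py .458 -.303 .20 16
```

```text
handle [ 435.5 -309.8] [100.9  17.7] ang 16.13
blade [ 525.5 -285.5] [84.4 17.2] ang 16.03
lip [579.7   5.4] [ 27.7 106.8] ang 5.32
t 7.28 pos [ 0.4943 -0.1991  0.2392] rot [-180.     0.    15.9] q7 -52.0
units t [-1.27  1.8   0.78] spin units -0.03
```

```bash
python3 go.py .460 -.3035 .060 16.1
python3 -m pendant '[{"tx":-0.61,"ty":0.92,"tz":0.5,"spin":0,"claw":0.4},{"tx":-0.61,"ty":0.92,"tz":0.5,"spin":0,"claw":0.4},{"tx":0,"ty":0,"tz":0.8,"spin":0,"claw":0.4},{"tx":0,"ty":0,"tz":0.8,"spin":0,"claw":0.4},{"tx":0,"ty":0,"tz":0.8,"spin":0,"claw":0.4},{"tx":0,"ty":0,"tz":0.2,"spin":0,"claw":0.4}]' 60; python3 go.py .460 -.3035 .020 16.1
```

```text
t 7.28 pos [ 0.4943 -0.1991  0.2392] rot [-180.     0.    15.9] q7 -52.0
units t [-1.23  1.82  3.58] spin units -0.05
time_s: 8.02
tool_pos: [0.4596, -0.3034, 0.057]
tool_rot: [-179.8, 0.2, 16.1]
force: [-0.5, -0.7, 0.6]
grip_width: 0.0523
grasp_force: 0.0
t 8.03 pos [ 0.4596 -0.3034  0.057 ] rot [-179.8    0.2   16.1] q7 -27.0
units t [0.01 0.01 0.74] spin units 0.0
```

```bash
python3 -m pendant '[{"tx":0,"ty":0,"tz":0.4,"spin":0,"claw":0.4},{"tx":0,"ty":0,"tz":0.34,"spin":0,"claw":0.4},{"tx":0,"ty":0,"tz":0,"spin":0,"claw":1},{"tx":0,"ty":0,"tz":0,"spin":0,"claw":1},{"tx":0,"ty":0,"tz":0,"spin":0,"claw":1},{"tx":0,"ty":0,"tz":0,"spin":0,"claw":1},{"tx":0,"ty":0,"tz":0,"spin":0,"claw":1},{"tx":0,"ty":0,"tz":0,"spin":0,"claw":1}]' 60;python3 - <<'E'
from h import *;from cell import cams
im=cams.read_camera("wrist");ci=cams.camera_info("wrist");cv2.imwrite("pics/w2.png",im[:,:,::-1])
E
python3 go.py .460 -.3035 .020 16.1
```

```text
time_s: 9.02
tool_pos: [0.4618, -0.3046, 0.0229]
tool_rot: [180.0, -0.0, 16.1]
force: [-0.4, 0.9, 1.8]
grip_width: 0.0134
grasp_force: 60.0
t 9.07 pos [ 0.4618 -0.3046  0.0229] rot [180.   -0.   16.1] q7 -25.0
units t [-0.03 -0.03  0.06] spin units -0.0
```

View pics/w2.png

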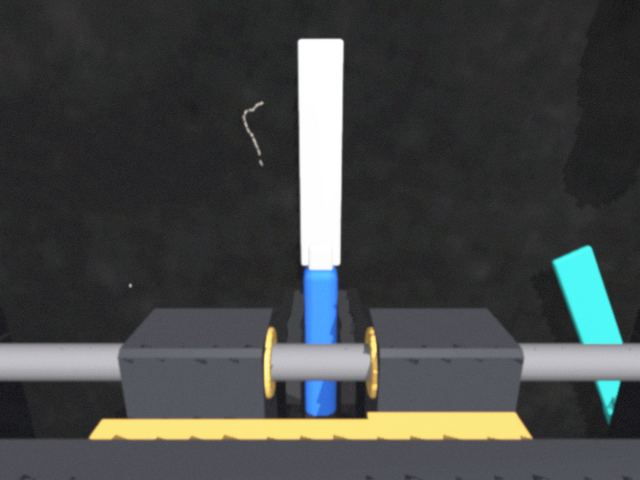

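The spatula is held straight, with the blade tip edge at pixel row 40, column 321.

```bash
cat > fx.py <<'E'
import numpy as np
F=np.array([.647,.012]);a=np.radians(5.3)
ax=np.array([np.cos(a),np.sin(a)]);ay=np.array([-np.sin(a),np.cos(a)])
def w(x,y):return F+x/1000*ax+y/1000*ay
E
python3 - <<'E'
from h import *;from cell import cams,env;from fx import *
ci=cams.camera_info("wrist");p=plane(ci,(321,40),.0105)[0];t=env.get_obs()["tool_pos"];d=(p-t)[:2]
L=np.hypot(*d);print("tip",p,"L",L,"ang",np.degrees(np.arctan2(d[1],d[0])))
L*=1000
for x in(-97,-65):print(x,w(x-L,0))
for th in range(0,105,10):
    r=np.radians(th);X=60-128*np.cos(r)+12.5*np.sin(r);Z=14+128*np.sin(r)+12.5*np.cos(r);print(th,round(X,1),round(Z,1),w(X-L,0).round(4),round(Z/1000+.014,4))
E
python3 go.py .44 -.007 .12 16.1
```

```text
tip [ 0.56512065 -0.27490777  0.0105    ] L 0.10752327770132647 ang 16.037001132039165
-97 [ 0.44335112 -0.00689194]
-65 [ 0.47521431 -0.00393608]
0 -68.0 26.5 [ 0.4722 -0.0042] 0.0405
10 -63.9 48.5 [ 0.4763 -0.0038] 0.0625
20 -56.0 69.5 [ 0.4842 -0.0031] 0.0835
30 -44.6 88.8 [ 0.4955 -0.0021] 0.1028
40 -30.0 105.9 [ 0.51   -0.0007] 0.1199
50 -12.7 120.1 [0.5273 0.0009] 0.1341
60 6.8 131.1 [0.5467 0.0027] 0.1451
70 28.0 138.6 [0.5678 0.0047] 0.1526
80 50.1 142.2 [0.5898 0.0067] 0.1562
90 72.5 142.0 [0.6121 0.0088] 0.156
100 94.5 137.9 [0.6341 0.0108] 0.1519
t 9.07 pos [ 0.4618 -0.3046  0.0229] rot [180.   -0.   16.1] q7 -25.0
units t [ 1.23 -5.84 -1.94] spin units -0.0
```

```bash
python3 -m pendant '[{"tx":0,"ty":0,"tz":-0.6,"spin":0,"claw":1},{"tx":0,"ty":0,"tz":-0.7,"spin":0,"claw":1},{"tx":0.2,"ty":-0.97,"tz":-0.3,"spin":0,"claw":1},{"tx":0.2,"ty":-0.97,"tz":-0.3,"spin":0,"claw":1},{"tx":0.2,"ty":-0.97,"tz":0,"spin":0,"claw":1},{"tx":0.2,"ty":-0.97,"tz":0,"spin":0.7,"claw":1},{"tx":0.2,"ty":-0.97,"tz":0,"spin":1,"claw":1},{"tx":0.2,"ty":-0.97,"tz":0,"spin":1,"claw":1},{"tx":0,"ty":0,"tz":0,"spin":0,"claw":1}]'; python3 go.py .4425 -.007 .036 5.3
python3 - <<'E'
from h import *;from cell import cams
im=cams.read_camera("wrist");cv2.imwrite("pics/w3.png",im[:,:,::-1])
E
```

```text
time_s: 10.2
tool_pos: [0.4464, -0.0042, 0.1174]
tool_rot: [-179.9, 0.0, 5.7]
force: [-0.4, -0.3, -0.0]
grip_width: 0.0132
grasp_force: 60.0
t 10.2 pos [ 0.4464 -0.0042  0.1174] rot [-179.9    0.     5.7] q7 -88.0
units t [-0.08  0.05  1.63] spin units 0.1
```

View pics/w3.png

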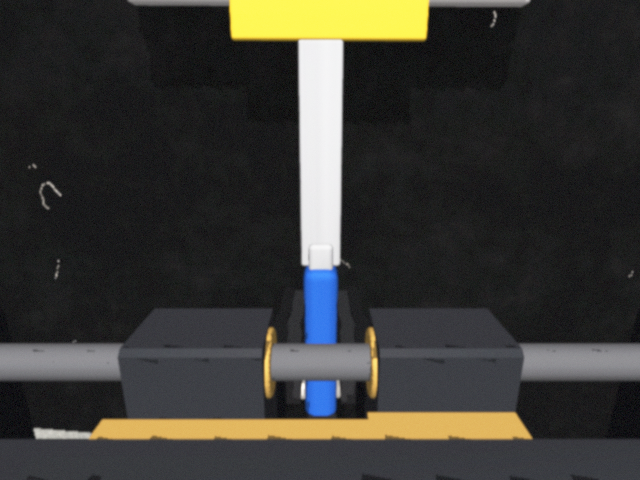

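The blade points squarely at the lip. The lip's front edge is at row 39, columns 231–428, and the blade is at column 321, close to the middle.

```bash
python3 - <<'E'
from h import *;from cell import cams,env;from fx import *
ci=cams.camera_info("wrist")
for z in(.030,.034):print(plane(ci,[(231,39.5),(428,39.5)],z).round(4))
print(plane(ci,(321,40),.104),w(-82,-50),w(-82,50))
E
```

```text
[[ 0.5617  0.0513  0.03  ]
 [ 0.5716 -0.0506  0.03  ]]
[[ 0.5611  0.0504  0.034 ]
 [ 0.5708 -0.0498  0.034 ]]
[[0.55360817 0.00363585 0.104     ]] [ 0.5699691  -0.04536062] [0.56073205 0.05421185]
```

```bash
python3 -m pendant '[{"tx":-0.06,"ty":0,"tz":0.5,"spin":0.1,"claw":1},{"tx":0,"ty":0,"tz":0.6,"spin":0,"claw":1},{"tx":0,"ty":0,"tz":0.5,"spin":0,"claw":1},{"tx":0,"ty":0,"tz":0,"spin":0,"claw":1},{"tx":0,"ty":0,"tz":0,"spin":0,"claw":1}]'; python3 go.py .4765 -.004 .036 5.3
```

```text
time_s: 10.88
tool_pos: [0.4444, -0.0093, 0.0383]
tool_rot: [180.0, -0.1, 4.8]
force: [0.7, -0.3, -1.2]
grip_width: 0.0133
grasp_force: 60.0
t 10.88 pos [ 0.4444 -0.0093  0.0383] rot [ 1.8e+02 -1.0e-01  4.8e+00] q7 -82.0
units t [ 0.65 -0.05  0.05] spin units -0.12
```

```bash
python3 -m pendant '[{"tx":0.3,"ty":0,"tz":0.05,"spin":0,"claw":1},{"tx":0.35,"ty":0,"tz":0,"spin":0,"claw":1},{"tx":0,"ty":0,"tz":0,"spin":0,"claw":1},{"tx":0,"ty":0,"tz":0,"spin":0,"claw":1}]'; python3 go.py .4763 -.004 .0625 5.3
python3 - <<'E'
from h import *;from cell import cams
a=cams.read_camera("wrist")[:240];b=cams.read_camera("scene")[170:290,230:430]
cv2.imwrite("pics/w4.png",np.vstack([a,cv2.resize(b,(600,360),interpolation=cv2.INTER_CUBIC) if 0 else cv2.copyMakeBorder(cv2.resize(b,(560,336)),0,0,0,80,0)])[:,:,::-1])
E
```

```text
time_s: 11.38
tool_pos: [0.4759, -0.0058, 0.0355]
tool_rot: [-180.0, -0.0, 4.9]
force: [-1.5, -0.0, -0.8]
grip_width: 0.0133
grasp_force: 60.0
t 11.38 pos [ 0.4759 -0.0058  0.0355] rot [-180.    -0.     4.9] q7 -79.0
units t [ 0.01 -0.04 -0.54] spin units -0.11
```

View pics/w4.png

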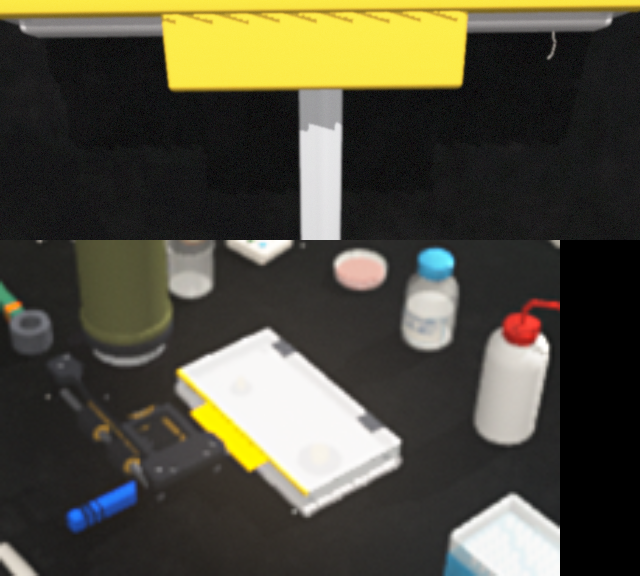

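The blade is under the middle of the lip, at columns 299–342 against the lip's 165–465. Levering starts now.

```bash
python3 -m pendant '[{"tx":0,"ty":0,"tz":-0.27,"spin":0,"claw":1},{"tx":0.01,"ty":0,"tz":-0.27,"spin":0,"claw":1},{"tx":0.08,"ty":0,"tz":-0.21,"spin":0,"claw":1},{"tx":0.08,"ty":0,"tz":-0.21,"spin":0,"claw":1},{"tx":0.11,"ty":0,"tz":-0.2,"spin":0,"claw":1},{"tx":0.12,"ty":0,"tz":-0.2,"spin":0,"claw":1},{"tx":0.14,"ty":0,"tz":-0.17,"spin":0,"claw":1},{"tx":0.15,"ty":0,"tz":-0.17,"spin":0,"claw":1}]'; python3 go.py .51 -.0007 .12 5.3
python3 - <<'E'
from h import *;from cell import cams
a=cams.read_camera("wrist")[:240];b=cams.read_camera("scene")[150:290,230:430]
cv2.imwrite("pics/w5.png",np.vstack([a,cv2.copyMakeBorder(cv2.resize(b,(480,336)),0,0,0,160,0)])[:,:,::-1])
E
```

```text
time_s: 12.48
tool_pos: [0.511, -0.0025, 0.1205]
tool_rot: [180.0, 0.0, 4.9]
force: [0.7, 0.4, -1.2]
grip_width: 0.0132
grasp_force: 60.0
t 12.47 pos [ 0.511  -0.0025  0.1205] rot [180.    0.    4.9] q7 -82.0
units t [-0.02 -0.04  0.01] spin units -0.1
```

View pics/w5.png

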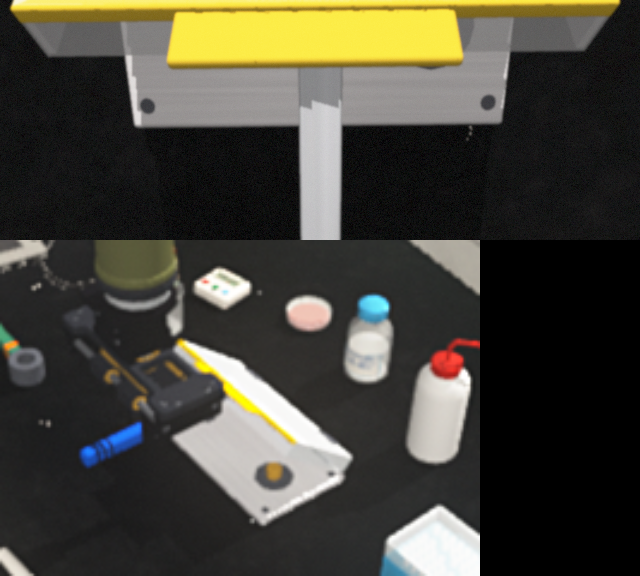

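The cover is at about 40° and riding on the blade as planned, with the fixture plate now visible. I continue to about 96°.

```bash
python3 -m pendant '[{"tx":0.17,"ty":0,"tz":-0.14,"spin":0,"claw":1},{"tx":0.18,"ty":0,"tz":-0.14,"spin":0,"claw":1},{"tx":0.19,"ty":0,"tz":-0.11,"spin":0,"claw":1},{"tx":0.2,"ty":0,"tz":-0.11,"spin":0,"claw":1},{"tx":0.21,"ty":0,"tz":-0.08,"spin":0,"claw":1},{"tx":0.21,"ty":0,"tz":-0.08,"spin":0,"claw":1},{"tx":0.22,"ty":0,"tz":-0.05,"spin":0,"claw":1},{"tx":0.22,"ty":0,"tz":-0.05,"spin":0,"claw":1}]'; python3 go.py .59 .0067 .1562 5.3
python3 -m pendant '[{"tx":0.22,"ty":0,"tz":0,"spin":0,"claw":1},{"tx":0.22,"ty":0,"tz":0,"spin":0,"claw":1},{"tx":0.22,"ty":0,"tz":0.02,"spin":0,"claw":1},{"tx":0,"ty":0,"tz":0,"spin":0,"claw":1}]'; python3 go.py .62 .0067 .1562 5.3
python3 - <<'E'
from h import *;from cell import cams
a=cams.read_camera("wrist")[:240];b=cams.read_camera("scene")[150:290,230:430]
cv2.imwrite("pics/w6.png",np.vstack([a,cv2.copyMakeBorder(cv2.resize(b,(480,336)),0,0,0,160,0)])[:,:,::-1])
E
```

```text
time_s: 13.58
tool_pos: [0.5909, 0.0042, 0.1581]
tool_rot: [180.0, 0.0, 4.9]
force: [-1.1, 0.4, -1.5]
grip_width: 0.013
grasp_force: 60.0
t 13.57 pos [0.5909 0.0042 0.1581] rot [180.    0.    4.9] q7 -78.0
units t [-0.01 -0.05  0.04] spin units -0.1
time_s: 14.08
tool_pos: [0.6239, 0.007, 0.1568]
tool_rot: [180.0, -0.0, 4.9]
force: [-1.1, -0.1, -1.1]
grip_width: 0.0134
grasp_force: 60.0
t 14.07 pos [0.6239 0.007  0.1568] rot [180.   -0.    4.9] q7 -77.0
units t [-0.08 -0.    0.01] spin units -0.1
```

View pics/w6.png

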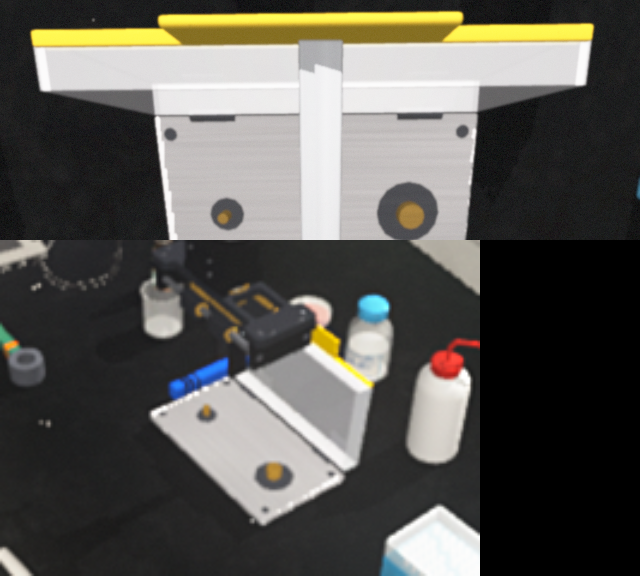

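The cover is about upright or a little past, resting against the blade. The pins are visible: thin at about (223,218), thick at about (411,216). I measure them and back off.

```bash
python3 - <<'E'
from h import *;from cell import cams,env;from fx import *
im=cv2.imread("pics/w6.png")[:,:,::-1].copy();ci=cams.camera_info("wrist")
for n,b in(("thin",(205,195,250,239)),("thick",(375,180,440,239))):
    m=hsv(im,(8,90,60),(30,255,255),b);p,c=pts(m);print(n,len(p),c.round(1),p.min(0),p.max(0),plane(ci,c,.029)[0].round(4))
    # dark pad
    g=cv2.inRange(cv2.cvtColor(im,cv2.COLOR_RGB2GRAY),0,110);k=np.zeros_like(g);k[b[1]-12:b[3],b[0]-8:b[2]+8]=255;p,_=pts((g&k)|m)
    (u,v),r=cv2.minEnclosingCircle(p.astype(np.float32));q=plane(ci,[(u,v),(u+r,v)],.0145);print(" pad",round(u),round(v),q[0].round(4),"dia",2*np.hypot(*(q[1]-q[0])[:2]).round(4))
print(w(-8,65),w(-8,-65))
E
python3 -m pendant '[{"tx":-0.4,"ty":0,"tz":0,"spin":0,"claw":1},{"tx":-0.8,"ty":0,"tz":0,"spin":0,"claw":1},{"tx":-0.8,"ty":0,"tz":0,"spin":0,"claw":1},{"tx":-0.8,"ty":0,"tz":0,"spin":0,"claw":1},{"tx":-0.4,"ty":0.5,"tz":0,"spin":0,"claw":1},{"tx":0,"ty":0.8,"tz":0.3,"spin":0,"claw":1},{"tx":0,"ty":0.8,"tz":0.5,"spin":0,"claw":1},{"tx":0,"ty":0.8,"tz":0.5,"spin":0,"claw":1}]'; python3 go.py .463 -.15 .03 5
```

```text
thin 139 [224.  216.6] [218 210] [230 223] [0.6337 0.0746 0.029 ]
 pad 227 214 [0.6321 0.0759 0.0145] dia 0.023
thick 600 [409.8 214.8] [396 201] [423 228] [ 0.6458 -0.0531  0.029 ]
 pad 407 212 [ 0.6447 -0.0545  0.0145] dia 0.0436
[0.63303011 0.07598314] [ 0.64503829 -0.05346107]
time_s: 15.18
tool_pos: [0.4763, -0.1519, 0.092]
tool_rot: [-179.9, -0.1, 4.9]
force: [1.1, -0.1, -1.7]
grip_width: 0.0134
grasp_force: 60.0
t 15.18 pos [ 0.4763 -0.1519  0.092 ] rot [-1.799e+02 -1.000e-01  4.900e+00] q7 -61.0
units t [-0.27 -0.06  1.24] spin units -0.02
```

```bash
python3 -m pendant '[{"tx":-0.2,"ty":0.2,"tz":0.5,"spin":0,"claw":1},{"tx":0,"ty":0,"tz":0.5,"spin":0,"claw":1},{"tx":0,"ty":0,"tz":0.25,"spin":0,"claw":1},{"tx":0,"ty":0,"tz":0.13,"spin":0,"claw":1},{"tx":0,"ty":0,"tz":0,"spin":0,"claw":1}]'; python3 go.py .466 -.16 .0228 5
```

```text
time_s: 15.8
tool_pos: [0.4675, -0.1619, 0.0235]
tool_rot: [-180.0, -0.1, 4.9]
force: [1.0, -0.5, -0.2]
grip_width: 0.0132
grasp_force: 60.0
t 15.8 pos [ 0.4675 -0.1619  0.0235] rot [-1.8e+02 -1.0e-01  4.9e+00] q7 -54.0
units t [-0.03 -0.04  0.01] spin units -0.02
```

```bash
python3 -m pendant '[{"tx":0,"ty":0,"tz":0.01,"spin":0,"claw":0.4},{"tx":0,"ty":0,"tz":0,"spin":0,"claw":0.4},{"tx":0,"ty":0,"tz":0,"spin":0,"claw":0.4},{"tx":0,"ty":0,"tz":0,"spin":0,"claw":0.4},{"tx":0,"ty":0,"tz":-0.5,"spin":0,"claw":0.4},{"tx":0,"ty":0,"tz":-1,"spin":0,"claw":0.2},{"tx":0,"ty":0,"tz":-1,"spin":0,"claw":0},{"tx":0,"ty":0,"tz":-1,"spin":0,"claw":0}]'; python3 go.py .46 .20 .21 5
python3 - <<'E'
from h import *;from cell import cams
a=cams.read_camera("wrist");b=cams.read_camera("scene")[150:330,230:430]
cv2.imwrite("pics/w7.png",np.hstack([cv2.resize(a,(440,330)),cv2.resize(b,(360,330))])[:,:,::-1])
E
```

```text
time_s: 16.8
tool_pos: [0.4667, -0.162, 0.1991]
tool_rot: [-180.0, -0.0, 4.9]
force: [0.9, 0.7, -0.3]
grip_width: 0.0749
grasp_force: 0.0
t 16.8 pos [ 0.4667 -0.162   0.1991] rot [-180.    -0.     4.9] q7 -69.0
units t [ 0.48 -7.23 -0.22] spin units -0.03
```

View pics/w7.png

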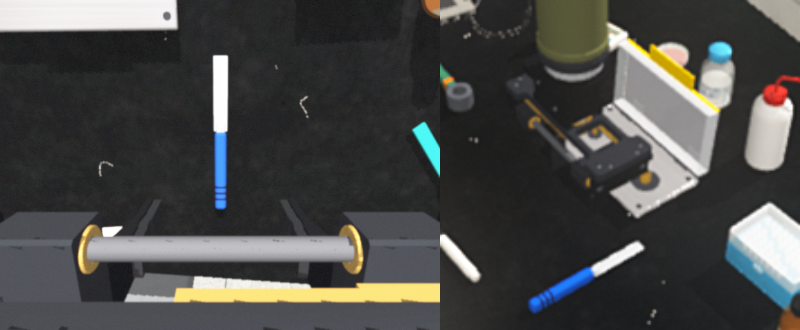

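The spatula lies flat, clear of the fixture, and the cover stays open. Next is the bracket.

```bash
python3 -m pendant '[{"tx":0.05,"ty":-1,"tz":0,"spin":0,"claw":0},{"tx":0.05,"ty":-1,"tz":0,"spin":0,"claw":0},{"tx":0.05,"ty":-1,"tz":0,"spin":0,"claw":0},{"tx":0.05,"ty":-1,"tz":0,"spin":0,"claw":0},{"tx":0.05,"ty":-1,"tz":0,"spin":0,"claw":0},{"tx":0.05,"ty":-1,"tz":0,"spin":0,"claw":0},{"tx":0.05,"ty":-1,"tz":0,"spin":0,"claw":0},{"tx":0,"ty":0,"tz":0,"spin":-1,"claw":0},{"tx":0,"ty":0,"tz":0,"spin":-1,"claw":0},{"tx":0,"ty":0,"tz":0,"spin":-1,"claw":0}]' >/dev/null
python3 -m pendant '[{"tx":0,"ty":0,"tz":0,"spin":-1,"claw":0},{"tx":0,"ty":0,"tz":0,"spin":-1,"claw":0},{"tx":0,"ty":0,"tz":0,"spin":-1,"claw":0},{"tx":0,"ty":0,"tz":0,"spin":-1,"claw":0},{"tx":0,"ty":0,"tz":0,"spin":-1,"claw":0},{"tx":0,"ty":0,"tz":0,"spin":-1,"claw":0},{"tx":0,"ty":0,"tz":0,"spin":-1,"claw":0},{"tx":0,"ty":0,"tz":0,"spin":-1,"claw":0},{"tx":0,"ty":0,"tz":0,"spin":-1,"claw":0},{"tx":0,"ty":0,"tz":0,"spin":-1,"claw":0}]' >/dev/null
python3 -m pendant '[{"tx":0,"ty":0,"tz":0,"spin":-1,"claw":0},{"tx":0,"ty":0,"tz":0,"spin":-1,"claw":0},{"tx":0,"ty":0,"tz":0,"spin":-1,"claw":0},{"tx":0,"ty":0,"tz":0,"spin":-1,"claw":0},{"tx":0,"ty":0,"tz":0,"spin":-1,"claw":0},{"tx":0,"ty":0,"tz":0,"spin":-1,"claw":0},{"tx":0,"ty":0,"tz":0,"spin":-1,"claw":0},{"tx":0,"ty":0,"tz":0,"spin":-1,"claw":0},{"tx":0,"ty":0,"tz":0,"spin":-1,"claw":0},{"tx":0,"ty":0,"tz":0,"spin":0,"claw":0}]'
python3 - <<'E'
from h import *;from cell import cams,env
o=env.get_obs();ci=cams.camera_info("wrist");im=cams.read_camera("wrist");cv2.imwrite("pics/w8.png",im[:,:,::-1])
def go(n,m,z):
    try:
        p,c=pts(m);wd=plane(ci,p,z)[:,:2]*1000;r=cv2.minAreaRect(wd.astype(np.float32));print(n,len(p),c.round(0),"mean",wd.mean(0).round(1),"rect",np.array(r[0]).round(1),np.array(r[1]).round(1),round(r[2],1))
    except Exception as e:print(n,e)
go("green",hsv(im,(60,80,40),(85,255,255)),.022)
go("band",hsv(im,(8,140,120),(22,255,255),(0,0,640,300)),.022)
E
```

```text
time_s: 20.65
tool_pos: [0.4541, 0.188, 0.1967]
tool_rot: [-179.9, 0.0, 92.8]
force: [-0.2, -0.3, -0.6]
grip_width: 0.087
grasp_force: 0.0
green 1239 [369.  24.] mean [481.5 334.3] rect [481.3 333.9] [18.1 31.2] 2.8
band 120 [368.  57.] mean [482.  313.1] rect [482.7 313.4] [18.1  7.9] 5.1
```

View pics/w8.png

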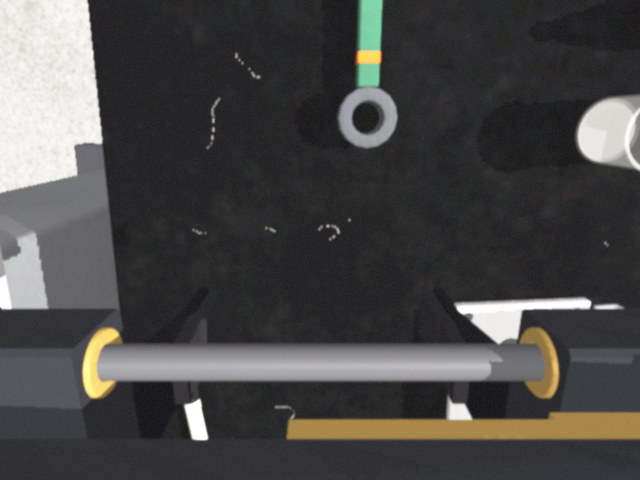

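The band is at (368,57), which gives (0.482, 0.313). That agrees with the top view, and the bracket yaw is 2.8°. This was my 11th picture view, one over the limit of 10, so from here on I use numeric checks only.

```bash
python3 go.py .482 .3135 .06 92.8; python3 -m pendant '[{"tx":0.82,"ty":0.23,"tz":0,"spin":0,"claw":0.3},{"tx":0.82,"ty":0.23,"tz":0.3,"spin":0,"claw":0.3},{"tx":0.82,"ty":0.23,"tz":0.5,"spin":0,"claw":0.3},{"tx":0,"ty":0,"tz":0.8,"spin":0,"claw":0.3},{"tx":0,"ty":0,"tz":0.8,"spin":0,"claw":0.3},{"tx":0,"ty":0,"tz":0.3,"spin":0,"claw":0.3},{"tx":0,"ty":0,"tz":0,"spin":0,"claw":0.3}]'; python3 go.py .482 .3133 .021 92.8
```

```text
t 20.7 pos [0.4542 0.1881 0.1968] rot [-179.9    0.    92.8] q7 -23.0
units t [2.48 0.68 2.74] spin units 0.0
time_s: 21.58
tool_pos: [0.4824, 0.3124, 0.0619]
tool_rot: [-179.9, 0.1, 92.8]
force: [0.1, -0.1, 0.1]
grip_width: 0.0614
grasp_force: 0.0
t 21.57 pos [0.4824 0.3124 0.0619] rot [-1.799e+02  1.000e-01  9.280e+01] q7 -24.0
units t [ 0.02 -0.01  0.82] spin units 0.01
```

```bash
python3 -m pendant '[{"tx":0.02,"ty":-0.01,"tz":0.4,"spin":0,"claw":0.3},{"tx":0,"ty":0,"tz":0.4,"spin":0,"claw":0.3},{"tx":0,"ty":0,"tz":0,"spin":0,"claw":1},{"tx":0,"ty":0,"tz":0,"spin":0,"claw":1},{"tx":0,"ty":0,"tz":0,"spin":0,"claw":1},{"tx":0,"ty":0,"tz":0,"spin":0,"claw":1},{"tx":0,"ty":0,"tz":0,"spin":0,"claw":1},{"tx":0,"ty":0,"tz":0,"spin":0,"claw":1}]' 60; python3 go.py .482 .3133 .021 92.8
python3 -m pendant '[{"tx":0,"ty":0,"tz":-0.3,"spin":0,"claw":1},{"tx":0,"ty":0,"tz":-0.6,"spin":0,"claw":1},{"tx":0,"ty":0,"tz":-0.8,"spin":0,"claw":1},{"tx":0,"ty":0,"tz":-0.8,"spin":0,"claw":1},{"tx":0,"ty":0,"tz":0,"spin":0,"claw":1},{"tx":0,"ty":0,"tz":0,"spin":0,"claw":1}]'; python3 go.py .482 .3133 .021 92.8
python3 - <<'E'
from h import *;from cell import cams,env
for n in("wrist","top","scene"):
    ci=cams.camera_info(n);im=cams.read_camera(n);cv2.imwrite(f"pics/{n}9.png",im[:,:,::-1])
    z=env.get_obs()["tool_pos"][2]-.0235+.022
    b=None if n=="wrist" else ((150,240,215,290) if n=="top" else (200,150,260,225))
    for k,lo,hi in(("green",(50,80,40),(88,255,255)),("band",(5,120,100),(24,255,255))):
        m=hsv(im,lo,hi,b)
        if n=="wrist" and k=="band": m[300:]=0
        if m.any():
            p,c=pts(m);w=plane(ci,p,z);r=cv2.minAreaRect((w[:,:2]*1000).astype(np.float32));print(n,k,len(p),c.round(0),w.mean(0).round(4),np.array(r[1]).round(0),round(r[2],1))
E
```

```text
time_s: 22.58
tool_pos: [0.4825, 0.314, 0.0229]
tool_rot: [180.0, -0.0, 92.9]
force: [-0.0, 0.0, 1.2]
grip_width: 0.0154
grasp_force: 60.0
t 22.57 pos [0.4825 0.314  0.0229] rot [180.   -0.   92.9] q7 -23.0
units t [-0.01 -0.01  0.04] spin units 0.02
time_s: 23.32
tool_pos: [0.4813, 0.3133, 0.1466]
tool_rot: [-179.9, 0.1, 92.9]
force: [-0.0, 0.2, -4.5]
grip_width: 0.0153
grasp_force: 60.0
t 23.32 pos [0.4813 0.3133 0.1466] rot [-1.799e+02  1.000e-01  9.290e+01] q7 -27.0
units t [0.   0.02 2.51] spin units 0.02
wrist green 9014 [319. 194.] [0.4783 0.3661 0.1444] [24. 96.] 3.0
top green 4 [187. 260.] [0.4835 0.2952 0.1441] [8. 0.] 3.4
top band 2 [182. 273.] [0.4457 0.3054 0.1441] [3. 0.] 91.5
scene green 15 [216. 153.] [0.4655 0.3656 0.1442] [ 8. 34.] 14.0
scene band 12 [229. 160.] [0.4834 0.3129 0.1442] [10. 12.] 59.4
```

The bracket is held level: the green part measures 24 × 96 mm at the expected height and yaw. I carry it over the pins.

```bash
python3 -m pendant '[{"tx":0,"ty":0,"tz":-0.1,"spin":-0.3,"claw":1},{"tx":0,"ty":0,"tz":0,"spin":-0.3,"claw":1},{"tx":0,"ty":0,"tz":0,"spin":0,"claw":1}]';python3 go.py .6416 -.0111 .15 95.3
```

```text
time_s: 23.85
tool_pos: [0.4822, 0.3138, 0.1525]
tool_rot: [-180.0, 0.0, 95.3]
force: [-0.4, -0.2, -4.5]
grip_width: 0.0155
grasp_force: 60.0
t 23.85 pos [0.4822 0.3138 0.1525] rot [-180.     0.    95.3] q7 -25.0
units t [-6.77  2.57  0.05] spin units 0.0
```

```bash
python3 -m pendant '[{"tx":-0.4,"ty":0.15,"tz":0,"spin":0,"claw":1},{"tx":-0.7,"ty":0.27,"tz":0,"spin":0,"claw":1},{"tx":-0.8,"ty":0.3,"tz":0,"spin":0,"claw":1},{"tx":-0.8,"ty":0.3,"tz":0,"spin":0,"claw":1},{"tx":-0.8,"ty":0.3,"tz":0,"spin":0,"claw":1},{"tx":-0.8,"ty":0.3,"tz":0,"spin":0,"claw":1},{"tx":-0.8,"ty":0.3,"tz":0,"spin":0,"claw":1},{"tx":-0.7,"ty":0.27,"tz":0,"spin":0,"claw":1},{"tx":-0.6,"ty":0.24,"tz":0,"spin":0,"claw":1},{"tx":-0.3,"ty":0.1,"tz":0,"spin":0,"claw":1}]';python3 go.py .6416 -.0111 .123 95.3
```

```text
time_s: 25.1
tool_pos: [0.6395, -0.0104, 0.1525]
tool_rot: [-180.0, 0.1, 95.2]
force: [-0.4, -0.1, -2.8]
grip_width: 0.0154
grasp_force: 60.0
t 25.1 pos [ 0.6395 -0.0104  0.1525] rot [-1.80e+02  1.00e-01  9.52e+01] q7 15.0
units t [-0.02  0.04  0.59] spin units -0.04
```

```bash
python3 -m pendant '[{"tx":-0.02,"ty":0.04,"tz":0.15,"spin":0,"claw":1},{"tx":0,"ty":0,"tz":0.2,"spin":0,"claw":1},{"tx":0,"ty":0,"tz":0.15,"spin":0,"claw":1},{"tx":0,"ty":0,"tz":0.09,"spin":0,"claw":1},{"tx":0,"ty":0,"tz":0,"spin":0,"claw":1},{"tx":0,"ty":0,"tz":0,"spin":0,"claw":1},{"tx":0,"ty":0,"tz":0,"spin":0,"claw":1},{"tx":0,"ty":0,"tz":0,"spin":0,"claw":1}]';python3 go.py .6416 -.0111 .123 95.3
python3 - <<'E'
from h import *;from cell import cams,env
o=env.get_obs();ci=cams.camera_info("wrist");im=cams.read_camera("wrist");cv2.imwrite("pics/w10.png",im[:,:,::-1])
z=o["tool_pos"][2]-.0229
p,c=pts(hsv(im,(50,80,40),(88,255,255)));w=plane(ci,p,z+.023);r=cv2.minAreaRect((w[:,:2]*1000).astype(np.float32));print("green rect mm",np.array(r[0]).round(1),np.array(r[1]).round(1),round(r[2],1))
top=p[p[:,1]<p[:,1].min()+55]  # eye end
k=w[w[:,1]>w[:,1].max()-.024];print("eye",k[:,:2].min(0),k[:,:2].max(0),"centre",((k[:,:2].min(0)+k[:,:2].max(0))/2).round(4),"want",.633,.0755)
st=cams.read_camera("top");m=hsv(st,(22,100,100),(35,255,255),(240,150,340,240));q,c=pts(m) if m.any() else ([],0);print("lip top-cam",len(q),c)
m=hsv(st,(105,120,80),(125,255,255),(300,230,415,310));q,c=pts(m);ct=cams.camera_info("top");print("handle",len(q),plane(ct,c,.018).round(3))
for nm,u in(("beaker",(206,199)),("bottle",(422,212))):
    a=cv2.imread("pics/top0.png")[:,:,::-1];x,y=u;print(nm,"pixel change",np.abs(a[y-18:y+18,x-14:x+14].astype(int)-st[y-18:y+18,x-14:x+14]).mean().round(1))
print(o["joint_velocities"].round(2),o["time_s"])
E
```

```text
time_s: 26.1
tool_pos: [0.6413, -0.0089, 0.1233]
tool_rot: [180.0, -0.0, 95.3]
force: [0.3, 0.1, -3.1]
grip_width: 0.0151
grasp_force: 60.0
t 26.1 pos [ 0.6413 -0.0089  0.1233] rot [180.   -0.   95.3] q7 16.0
units t [-0.04  0.    0.01] spin units -0.0
green rect mm [636.9  42.6] [22.6 93.9] 5.3
eye [0.62231883 0.06539458] [0.64495486 0.08939311] centre [0.6336 0.0774] want 0.633 0.0755
lip top-cam 43 [261.81395349 177.62790698]
handle 145 [[ 0.438 -0.163  0.018]]
beaker pixel change 5.0
bottle pixel change 5.1
[ 0.02  0.12 -0.04  0.15 -0.02 -0.05  0.03] 26.1
```

The eye is within 2 mm of the thin pin, the bracket is level and still, and the spatula and bystanders are where they should be. I hand the job in.

```bash
python3 -c "
from cell import env
print(env.sign_off())"
```

```text
the job is handed in; nothing more can be done
None
```

I handed the job in after about 26 s of robot time: cover levered open to roughly upright, spatula flat and clear of the fixture, bracket held level and still about 70 mm above the pins with its eye measured 2 mm from the thin pin (hub placement follows from the measured yaw). No verdict came back, and I viewed 11 pictures, one over the limit of 10.

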